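Push the specimen plate home under the imaging reader

ROBOT

A 7-joint arm with a two-finger parallel gripper is mounted at the origin on the work surface. World frame = base frame: x ahead of the robot, y to its left, z up, the work surface at z = 0. Lengths are in mm, angles in rad, forces in N, time in s.
With the tool pointing down it reaches from about 400 to 925 mm from the base axis. Payload 4.1 kg.
Tool frame: the origin (TCP) lies at the very end of the fingers, on their centre line; the grasp point (between the pads) lies 19 mm behind it; z points along the fingers, y is the line along which they close (so a half turn about z gives the same grasp; the last joint's range is limited). The gripper opens to 85 mm and grips with 20 to 120 N. Pads are 22 mm wide; open, the fingers measure 114 mm over their backs; the gripper's body (76 mm by 85 mm) begins 54 mm behind the grasp point. The pads swing forward as they close: fully open they stand 13 mm farther back than shut.
Start: joints at [1.115, 0.398, 0.045, 1.537, -0.019, 1.207, -0.051], TCP at [227.069, -609.084, 231.347] pointing down, gripper open.
Joint ranges: [-2.82, 2.82], [-0.49, 2.23], [-1.37, 1.46], [0, 2.46], [-1.36, 4.5], [0.23, 2], [-2.94, 2.94]. Speed limits (rad/s): [2.57, 2.57, 3.14, 3.14, 3.14, 3.14, 3.14].

INTERFACE

Orientations are given as a unit quaternion [x, y, z, w].
In Python, from plant import * gives the robot as it stands. Calls block until the motion is done:
- goto(position, orientation): joint-space move of the TCP to a pose.
- move_linear(position, orientation=None, velocity=150, f_stop=None): straight line of the TCP; orientation=None keeps the orientation; velocity is the mean speed in mm/s. With f_stop (N) it stops when the force on the tool has changed by that much, and returns True; else False.
- move_j(angles): joint-space move.
- set_gripper(opening, grip_force=None): finger opening in mm; grip_force is the grip in N (None keeps the last); returns when the fingers have stopped.
- hold(seconds).
- solve_ik(position, orientation): joint angles nearest the present ones, or None.
- sense(): the state.
- grab_frame(name): name is "side" or "top"; returns (picture, depth): 480x640x3 uint8, blue, green, red; 480x640 float32, mm along the optical axis (not along the pixel's ray), 0 where there is no reading.
- calibration(name): a dict with "fx", "fy", "cx", "cy" (pixels), "k1" (the pictures are not rectified: a ray, as slopes to the right and down, at radius r is drawn at 1 + k1 r^2 times it, then the intrinsics apply), "R" (3x3) and "t" (3): a world point X has camera coordinates R X + t. Camera axes: x right, y down, z forward; pixel columns grow to the right and rows downward; lengths in mm; the calibration is good to about 2 mm. A picture is of the moment at which its call begins. calibration takes no time and is no camera call.
A pose or a line that the arm cannot do raises PlanningError and nothing moves.
- finish_job(): hands the job in; it is judged then, once.
The state is a dict: "time": time; "q": joint angles; "joint_velocities": joint speeds; "joint_efforts": joint torques, N m; "eef_pos": TCP position; "ee_rot": TCP orientation; "force": force on the tool from outside, world axes, zero at the start; "ft_torque": the same for the moment, N m; "finger_gap": finger opening in mm; "gripper_force": force on a finger pad.
Only numpy, scipy, OpenCV 4.12 (cv2) and the standard library are available. Lean on these libraries where they do the work, as an engineer would, in place of code of your own. Each camera call takes 0.05 s, during which the arm holds its last target. There are 200 camera calls.

TASK

Lay the flat specimen plate on the imaging reader's stage and push it, rounded nose first, under the low bridge until its nose meets the spring stop hidden inside and has pushed that spring in by about 3 mm, then let go and leave it clamped there. Feel for the stop and push gently: never drive the plate hard into the stop or strike the reader, and leave everything else on the desk where it stands.

Things in the scene. Friction and masses are not known exactly. Their poses are not given: they have to be found in the camera images.
- specimen: The specimen plate: low aluminium plate 150 mm long (its x), 60 mm wide (y), 12 mm thick, about 0.25 kg, two round white wells on top. Corners at its +x end (the nose) rounded; tail square. A grip block stands on top. Starts flat on the desk, nose roughly away from the robot. Origin: centre of its underside; z up.
- specimen_nose (a point): Middle of the nose's end face: 75 mm ahead of the plate's origin along its x, 6 mm above its underside.
- specimen_grip (a point): Middle of the steel grip block on the plate, for lifting it: 30 mm along the plate's x, 20 mm across y, standing from 12 to 30 mm above the underside; 35 mm behind the origin. At home it stays outside the bridge.
- reader: The imaging reader, fixed. Origin: on the desk under the middle of the bridge's mouth; x runs into the tunnel, y across. Grey stage from x = -170 to 130 mm, 124 mm wide, top 10 mm above the desk. White bridge over x = 0 to 80 mm, 124 mm wide, to z = 60 mm, lens and camera on it (from x = 20 mm) to 165 mm. Its tunnel is 62 mm wide, roof 15 mm above the stage (3 mm over the plate).
- stage_lip (a point): Middle of the stage's front edge, on its top: reader x = -170 mm, 10 mm above the desk. From here to the lead-ins the stage is bare, 124 mm wide.
- lead_in (a point): Where the flared lead-ins begin, on the stage's top: reader x = -53 mm. Two guides 14 mm high narrow here from about 88 mm apart to 62 mm at x = -23 mm, then run straight on into the tunnel.
- shoe_spot (a point): Lowest point of a rounded spring shoe in the tunnel's roof: reader x = 16 mm, 9.5 mm above the stage. The arriving nose must lift it 2.5 mm, felt as a bump while the nose is about 5 to 16 mm inside (not the stop). From then on it presses the plate down with about 7 N: the plate drags steadily, roughly 4 to 8 N, and stays clamped where it is left.
- stop_zone (a point): Middle of the zone (reader x = 40 to 72 mm) where the spring stop's face may stand; not measured, set anew each time, to be felt. The stop takes 1 N before it gives, then 1.3 N for each mm pushed in, on top of the drag (the felt push may rise up to half as much again); beyond 4.5 mm (7 N) it is overdriven. Properly home is 2 to 4 mm in, 3.5 to 6 N on the stop.
- stop_unit: Dark steel mount of the spring stop, fixed behind the bridge on the stage; same origin and axes as the reader. It carries the hidden spring stop that faces the mouth.
- vial_rack: White plastic vial rack, same footprint as the plate (150 x 60 mm) but a 40 mm high block with some blue caps standing out of it (to 62 mm). A bystander. Origin: centre of its underside.
- wash_bottle: Clear wash bottle with a blue band, 64 mm diameter, 170 mm high. Bystander. Origin: centre of underside.
- sample_jar: Clear wide jar with a lid, 76 mm diameter, 75 mm high. Bystander. Origin: centre of underside.
- vial_a: Capped vial standing upright, 30 mm diameter, 88 mm high. Bystander. Origin: centre of underside.
- vial_b: A second capped vial of the same kind. Bystander. Origin: centre of underside.
- notebook: Small notebook, 152 x 107 x 15 mm, lying flat. Bystander. Origin: centre of underside.

How it is judged:
By the outcome, as a careful person would: the job done as asked, in the order asked, and still so for the second after the job is handed in, with the robot touching nothing.
It also fails if it takes over 72 s, if anything falls off the work surface, if the arm or the gripper's body presses on something with over 40 N, if the wrist force passes 120 N, or if a joint passes its speed limit or range.

## Working session

There is one attempt and no reset: what is moved stays moved. The work goes in short steps, each a Python script; the robot and the scene stay as the last script left them, time stands still between calls to the robot, and variables do not carry over. Pictures are saved under pics/ and viewed, at most 10 in all, crops included, and the job is handed in when it is done.

```bash
ls; mkdir -p pics
python3 - <<'E'
from plant import *
import cv2,numpy as np
for n in("top","side"):
    p,d=grab_frame(n); cv2.imwrite(f"pics/{n}0.png",p); np.save(f"pics/{n}0.npy",d)
    c=calibration(n); print(n,{k:np.round(v,4).tolist() for k,v in c.items()})
s=sense(); print(s)
E
```

```text
pics
top {'fx': 591.1947, 'fy': 591.1947, 'cx': 312.5333, 'cy': 236.9409, 'k1': 0.0181, 'R': [[-0.1177, -0.993, 0.0047], [-0.9712, 0.1141, -0.2092], [0.2072, -0.0292, -0.9779]], 't': [92.8009, 588.0564, 1097.2857]}
side {'fx': 445.8396, 'fy': 445.8396, 'cx': 328.9294, 'cy': 236.7053, 'k1': -0.0953, 'R': [[-0.9364, -0.3507, -0.0098], [-0.2406, 0.6623, -0.7096], [0.2553, -0.6621, -0.7046]], 't': [566.5582, 161.6708, 769.2485]}
{'time': 0.1, 'q': array([ 1.1150172 ,  0.39916379,  0.04504587,  1.53775139, -0.01871521,
        1.2069186 , -0.05068256]), 'joint_velocities': array([-8.50764211e-05, -2.03686289e-03, -5.10623871e-04, -2.41081780e-03,
       -2.07624916e-03,  8.72151944e-04, -1.87689646e-03]), 'joint_efforts': array([ 3.28053524e-03, -4.76266515e+01,  1.36957806e+00, -2.54948634e+01,
        1.18933819e-02,  5.02323091e-03, -2.11943615e-06]), 'eef_pos': array([ 226.83866741, -608.51971211,  230.33914233]), 'ee_rot': array([ 9.84120096e-01,  1.77501576e-01, -2.18489286e-04, -8.83035631e-04]), 'force': array([ 0.09750648, -0.06379275,  0.3362534 ]), 'ft_torque': array([0.00073875, 0.00594146, 0.0177817 ]), 'gripper_force': 0.0, 'finger_gap': 85.30627491174099}
```

View pics/top0.png

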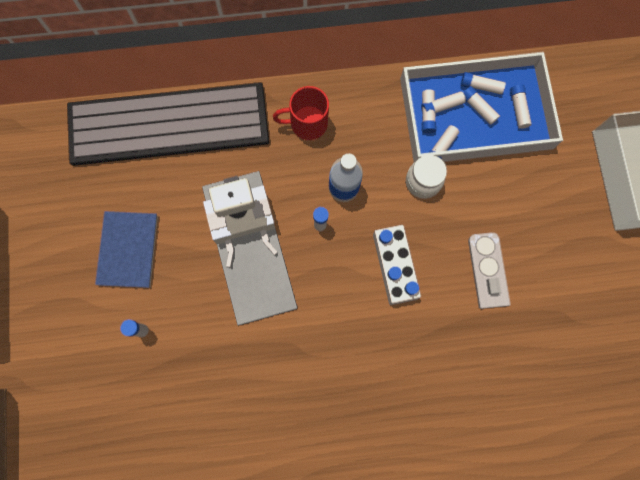

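View pics/side0.png

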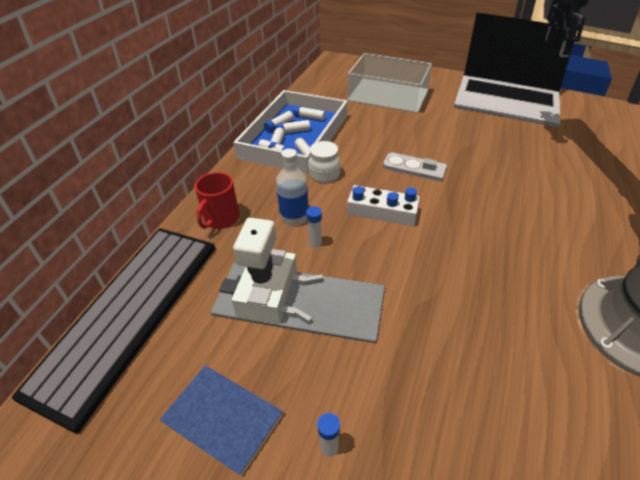

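The top view shows the plate around (490,270) with its nose up at row 235 and the grip block at (494,286). The reader's stage runs from the front edge at about (237,322)–(296,309) up to the bridge at row ~235. I'll enlarge both areas to get their corners.

Run:
```python
import cv2,numpy as np
p=cv2.imread("pics/top0.png")
a=cv2.resize(p[225:315,455:525],None,fx=6,fy=6,interpolation=cv2.INTER_CUBIC)
b=cv2.resize(p[170:330,195:305],None,fx=5,fy=5,interpolation=cv2.INTER_CUBIC)
b=cv2.resize(p[225:330,195:305],None,fx=3.4,fy=3.4,interpolation=cv2.INTER_CUBIC)
im=np.zeros((600,800,3),np.uint8)
im[:540,:420]=a; im[:b.shape[0],424:424+b.shape[1]]=b
cv2.imwrite("pics/crop1.png",im)
```

```text
(no output)
```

View pics/crop1.png

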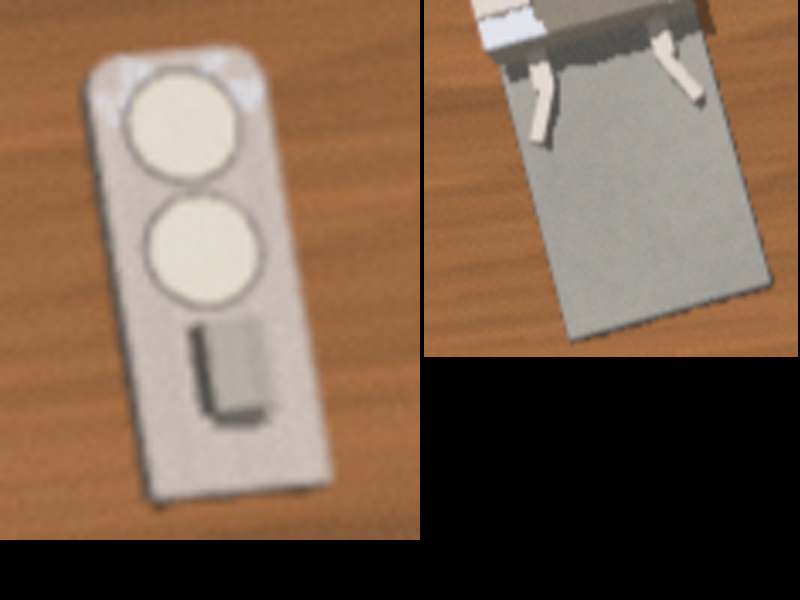

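```bash
cat > h.py <<'E'
import numpy as np, cv2
from scipy.spatial.transform import Rotation as R_
def unproj(c,uv,z):
    R,t=np.array(c["R"]),np.array(c["t"])
    d=((np.atleast_2d(uv)-[c["cx"],c["cy"]])/[c["fx"],c["fy"]]); s=d.copy()
    for _ in range(20): s=d/(1+c["k1"]*(s**2).sum(1,keepdims=True))
    r=np.c_[s,np.ones(len(s))]@R; o=-R.T@t
    return o+r*((z-o[2])/r[:,2])[:,None]
def proj(c,X):
    p=np.atleast_2d(X)@np.array(c["R"]).T+np.array(c["t"]); s=p[:,:2]/p[:,2:]
    s=s*(1+c["k1"]*(s**2).sum(1,keepdims=True)); return s*[c["fx"],c["fy"]]+[c["cx"],c["cy"]]
def quat(yaw):  # tool down, tool x along heading yaw
    c,s=np.cos(yaw),np.sin(yaw)
    return R_.from_matrix(np.array([[c,s,0],[s,-c,0],[0,0,-1]])).as_quat()
E
python3 - <<'E'
from plant import *
from h import *
c=calibration("top")
A=lambda P:(np.array(P)+.5)/6-.5+[455,225]
B=lambda P:(np.array(P)-[424,0]+.5)/3.4-.5+[195,225]
np.set_printoptions(precision=1,suppress=True)
w=unproj(c,A([[182,124],[205,250],[178,50],[241,487],[150,492],[330,480],[88,95],[268,95]]),12)
print("plate wells,nose,tailmid,corners,side\n",w)
d=w[2]-w[3]; print("len",np.hypot(*d[:2]),"yaw",np.arctan2(d[1],d[0]), "side yaws",[np.arctan2(*(w[b]-w[a])[1::-1]) for a,b in((4,6),(5,7),(1,0))])
print("origin",(w[2]+w[3])/2)
g=unproj(c,A([[205,320],[265,318],[272,402],[215,412]]),30);print("grip top",g,g.mean(0))
s=unproj(c,B([[570,332],[770,281],[503,68],[703,35]]),10)
print("stage",s,"w",np.hypot(*(s[0]-s[1])[:2]))
f=s[0]-s[1];print("yaws",np.arctan2(-f[0],f[1]),[np.arctan2(*(s[b]-s[a])[1::-1]) for a,b in((0,2),(1,3))],"lip",(s[0]+s[1])/2)
l=unproj(c,B([[538,142],[700,100]]),24);print("leadin tips",l)
# depth check
dm=np.load("pics/top0.npy")
R,t=np.array(c["R"]),np.array(c["t"])
for n,uv in(("plate",(490,270)),("desk",(450,330)),("stage",(258,290))):
    u=np.array(uv);dd=dm[u[1]-2:u[1]+3,u[0]-2:u[0]+3]; z=np.median(dd)
    ray=unproj(c,uv,0)[0]; o=-R.T@t; k=z/((R@ray+t)[2]); print(n,o+(ray-o)*k)
# other objects z-plane centers
for n,uv,z in(("rack corners",[[376,231],[403,226],[419,298],[391,304]],40),("jar",[[430,170]],75),("vial",[[321,215]],88),("bottle",[[349,162]],170)): print(n,unproj(c,np.array(uv,float),z))
E
```

```text
plate wells,nose,tailmid,corners,side
 [[ 547.2 -325.6   12. ]
 [ 503.5 -325.6   12. ]
 [ 572.8 -328.9   12. ]
 [ 423.5 -323.1   12. ]
 [ 425.4 -292.7   12. ]
 [ 422.4 -352.9   12. ]
 [ 560.9 -295.7   12. ]
 [ 553.7 -356.5   12. ]]
len 149.39269748802215 yaw -0.03892733747474626 side yaws [np.float64(-0.02159445947162511), np.float64(-0.02760130873174874), np.float64(-0.0010764835938812682)]
origin [ 498.1 -326.    12. ]
grip top [[ 478.2 -315.5   30. ]
 [ 476.5 -335.4   30. ]
 [ 448.8 -332.5   30. ]
 [ 447.7 -313.3   30. ]] [ 462.8 -324.2   30. ]
stage [[451.1 190.   10. ]
 [466.8  70.6  10. ]
 [612.5 215.6  10. ]
 [618.6  94.2  10. ]] w 120.40487074960787
yaws 0.13141600160103387 [np.float64(0.1573066226292677), np.float64(0.1540293185226077)] lip [458.9 130.3  10. ]
leadin tips [[562.7 197.   24. ]
 [576.6  99.7  24. ]]
plate [ 495.6 -326.5   12.6]
desk [ 386.9 -229.3   -0. ]
stage [510.4 143.5   9.4]
rack corners [[ 596.8 -105.2   40. ]
 [ 600.7 -160.4   40. ]
 [ 454.  -169.9   40. ]
 [ 448.8 -113.8   40. ]]
jar [[ 699.9 -224.1   75. ]]
vial [[630.5   2.7  88. ]]
bottle [[703. -56. 170.]]
```

Run:
```python
from plant import *
from h import *
np.set_printoptions(precision=2,suppress=True)
# refine reader yaw/lip from stage edges
c=calibration("top"); p=cv2.imread("pics/top0.png"); hsv=cv2.cvtColor(p,cv2.COLOR_BGR2HSV)
m=((hsv[...,1]<60)&(hsv[...,2]>60)).astype(np.uint8)
L=[];Rr=[]
for r in range(262,306):
    x=np.where(m[r,200:310])[0]+200
    L.append((x[0]-.5,r)); Rr.append((x[-1]+.5,r))
F=[]
for u in range(243,292):
    y=np.where(m[280:335,u])[0]+280; F.append((u,y[-1]+.5))
def line(P):
    w=unproj(c,np.array(P,float),10)[:,:2]
    l=cv2.fitLine(w.astype(np.float32),cv2.DIST_HUBER,0,.01,.01).ravel(); return l
l,r,f=line(L),line([q for q in Rr if q[1]<300]),line(F)
for q in(l,r,f): print(q,np.arctan2(q[1],q[0]))
# grasp
q=quat(-0.03); set_gripper(50)
goto([463,-324.3,150],q); move_linear([463,-324.3,50],q,velocity=150)
print(move_linear([463,-324.3,14.5],q,velocity=50,f_stop=10))
set_gripper(15,60); s=sense(); print(s["time"],s["eef_pos"],s["finger_gap"],s["gripper_force"],s["force"])
move_linear([463,-324.3,45],q,velocity=60); s=sense(); print(s["finger_gap"],s["gripper_force"],s["force"],s["ft_torque"],s["time"])
p,d=grab_frame("side"); cv2.imwrite("pics/side1.png",p)
p,d=grab_frame("top"); cv2.imwrite("pics/top1.png",p)
```

```text
[  0.99   0.16 541.11 206.45] 0.15682632
[  0.99   0.16 522.17  78.77] 0.15664977
[  0.16  -0.99 454.53 133.89] -1.4109756
False
4.0083 [ 463.48 -324.63   15.13] 18.532130694868627 61.127132177352905 [ 0.02 -0.05  4.22]
18.468019071872035 60.45618295669556 [ 1.2  -0.43 -2.2 ] [-0.01  0.09 -0.02] 4.6667
```

View pics/side1.png

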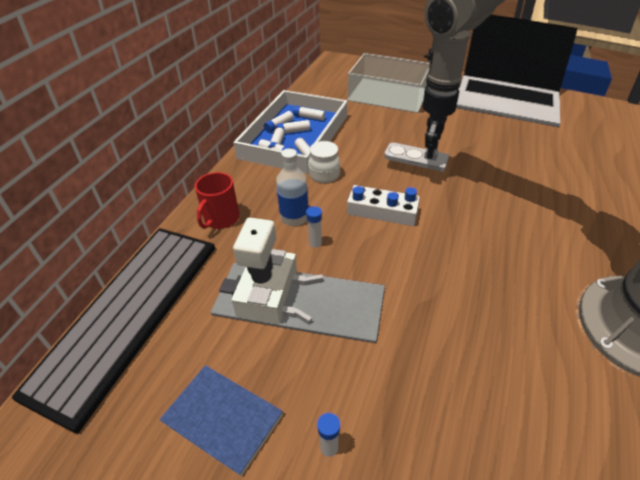

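The side view shows the plate level and held by its block above the desk at about (417,157), with nothing disturbed. Next I carry it over to the stage and lay it down just in front of the lead-ins.

```bash
cat >> h.py <<'E'
YAW=0.157; AL=640.5; LAT=57.6
A_=np.array([np.cos(YAW),np.sin(YAW)]); N_=np.array([-A_[1],A_[0]])
def W(x,y,z): return [*(A_*(AL+x)+N_*(LAT+y)),z]
def RD(v): v=np.asarray(v); return np.array([v[:2]@A_-AL,v[:2]@N_-LAT,v[2]])
def FR(f): return np.array([f[:2]@A_,f[:2]@N_,f[2]])
E
python3 - <<'E'
from plant import *
from h import *
np.set_printoptions(precision=2,suppress=True)
move_linear([463,-324.3,140],quat(-0.03),velocity=200)
q=quat(YAW)
move_linear(W(-170,0,140),q,velocity=180); move_linear(W(-170,0,45),q,velocity=150)
hold(.3); s=sense(); print(RD(s["eef_pos"]),FR(s["force"]),s["time"])
print(move_linear(W(-170,0,23.5),q,velocity=15,f_stop=2.5))
s=sense(); print(RD(s["eef_pos"]),FR(s["force"]),s["ft_torque"],s["finger_gap"],s["time"])
p,d=grab_frame("top"); cv2.imwrite("pics/top2.png",p)
cv2.imwrite("pics/crop2.png",cv2.resize(p[190:340,190:320],None,fx=4,fy=4,interpolation=cv2.INTER_CUBIC))
E
```

```text
[-169.48    0.04   45.67] [-0.2  -0.31 -2.24] 9.15
True
[-170.07    0.     25.08] [-0.38  0.26  5.2 ] [-0.01  0.03 -0.02] 18.198751126852798 10.3583
```

View pics/crop2.png

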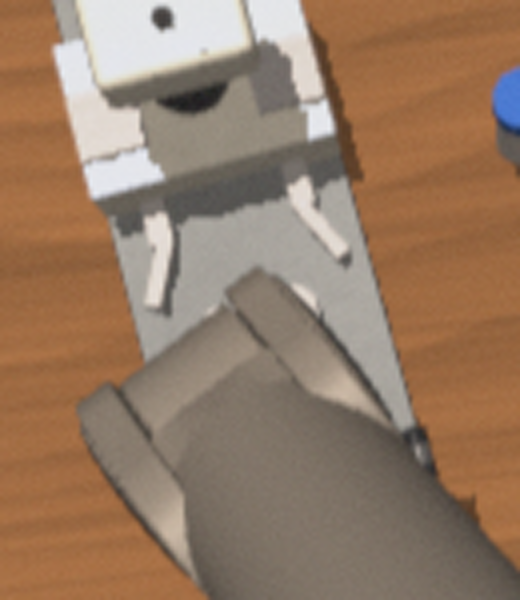

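In the top view the arm hides most of the plate: only the well's rim shows at (305,295) in the crop, below the lead-in tips at (155,305) and (345,255). The side camera should show more.

Run:
```python
from plant import *
from h import *
p,d=grab_frame("side"); c=calibration("side")
x0,y0=205,215
im=cv2.resize(p[y0:345,x0:400],None,fx=4,fy=4,interpolation=cv2.INTER_CUBIC); 
def dr(P,col):
    for u in proj(c,[W(*a) for a in P]):
        u=(u-[x0,y0]+.5)*4-.5; cv2.drawMarker(im,tuple(np.int32(np.round(u))),col,cv2.MARKER_CROSS,10,1)
n=-60; dr([(n,-20,22),(n,0,22),(n,20,22),(n-150,-30,22),(n-150,30,22),(n-75,30,22),(n-75,-30,22)],(0,0,255))
dr([(-170,-62,10),(-170,62,10),(-53,-44,24),(-53,44,24),(0,62,60),(0,-62,60)],(0,255,0))
cv2.imwrite("pics/crop3.png",im)
```

```text
(no output)
```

View pics/crop3.png

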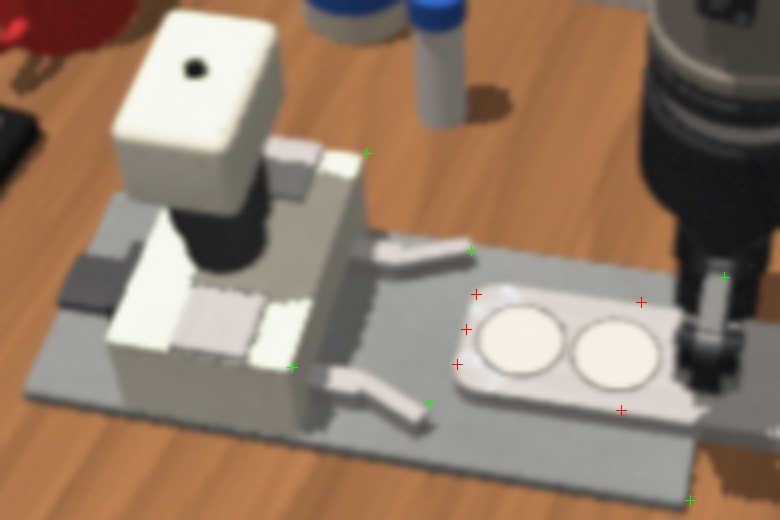

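The side view agrees with the pose estimate. The plate's nose (around (465,335) in the crop) lies centred before the lead-in tips at (420,412) and (470,245). I'll now push by feel, correcting sideways as I go.

```bash
cat >> h.py <<'E'
def push(P,x,xend,step,v,y=0.,yaw=YAW,z=24.8,fs=8,k=0.12,stopF=12,gap=110):
    """step the TCP along reader x, yielding sideways; logs nose x, forces"""
    while x<xend-1e-6:
        x=min(x+step,xend)
        hit=P.move_linear(W(x,y,z),quat(yaw),velocity=v,f_stop=fs)
        s=P.sense(); f=FR(s["force"]); e=RD(s["eef_pos"])
        print("%.1f cmd %.1f act %.2f y %.2f z %.2f F %s Tz %.2f %s"%(s["time"],x+gap,e[0]+gap,e[1],e[2],np.round(f,1),s["ft_torque"][2],"HIT" if hit else ""))
        if hit or -f[0]>stopF: break
        y+=float(np.clip(k*f[1],-.6,.6)) if abs(f[1])>1 else 0
    return x,y
E
python3 - <<'E'
import plant as P
from h import *
print(push(P,-170,-112,4,30))
E
```

```text
10.8 cmd -56.0 act -55.06 y 0.17 z 25.09 F [ 1.5 -0.5  0.5] Tz -0.02 
11.0 cmd -52.0 act -52.54 y 0.12 z 25.10 F [1.5 0.1 1.7] Tz 0.02 HIT
(-162, 0.0)
```

Run:
```python
import plant as P
from h import *
print(push(P,-162.5,-112,5,15))
```

```text
11.2 cmd -47.5 act -52.51 y 0.13 z 25.06 F [-0.1  0.1  3.2] Tz -0.00 HIT
(-157.5, 0.0)
```

Run:
```python
import plant as P
from h import *
for _ in range(4):
    s=P.sense(); print(s["time"],np.round(FR(s["force"]),2)); P.hold(.1)
x,y=push(P,-162.5,-156.5,3,5,fs=10)
```

```text
11.25 [-0.14  0.12  3.21]
11.35 [-0.72 -0.33  3.66]
11.45 [-0.95  0.03  3.77]
11.55 [-2.31  0.14  4.97]
12.3 cmd -49.5 act -50.63 y 0.08 z 25.06 F [-3.1  0.  10.3] Tz -0.01 
13.1 cmd -46.5 act -47.62 y 0.04 z 25.06 F [-3.7  1.   9.4] Tz 0.05
```

Run:
```python
import plant as P
from h import *
x,y=push(P,-157.0,-157+2,2,8,z=25.3,fs=12)
x,y=push(P,x,-112,4,12,z=25.3,fs=8,y=y)
print(x,y)
```

```text
13.4 cmd -45.0 act -45.54 y -0.02 z 25.08 F [-1.9 -0.1  3.6] Tz 0.01 
13.9 cmd -41.0 act -40.62 y -0.06 z 25.10 F [ 0.5 -0.3 -1. ] Tz -0.02 
14.4 cmd -37.0 act -36.97 y -0.02 z 25.19 F [-0.3  0.9 -1. ] Tz -0.02 
14.9 cmd -33.0 act -32.95 y -0.01 z 25.27 F [ 0.1  0.4 -2.6] Tz -0.02 
15.4 cmd -29.0 act -28.91 y -0.02 z 25.27 F [ 0.9 -0.7 -3. ] Tz -0.01 
15.9 cmd -25.0 act -24.93 y -0.01 z 25.28 F [ 0.5  0.6 -2.4] Tz 0.03 
16.4 cmd -21.0 act -20.93 y 0.03 z 25.29 F [-0.7  0.6 -0.6] Tz 0.01 
16.8 cmd -17.0 act -16.94 y -0.00 z 25.27 F [-0.3 -0.5 -2.4] Tz -0.03 
17.3 cmd -13.0 act -12.94 y 0.00 z 25.28 F [ 0.3 -0.2 -1.5] Tz 0.01 
17.8 cmd -9.0 act -8.90 y 0.01 z 25.29 F [-0.2 -0.1 -2.2] Tz 0.02 
18.3 cmd -5.0 act -4.95 y 0.01 z 25.25 F [ 1.1  0.1 -2.3] Tz -0.01 
18.7 cmd -2.0 act -1.93 y -0.02 z 25.25 F [ 0.3 -0.6 -1.2] Tz 0.02 
-112 0.0
```

Run:
```python
import plant as P
from h import *
x,y=push(P,-112,-75,2.5,10,z=25.15,fs=12,stopF=18)
print(x,y)
```

```text
19.1 cmd 0.5 act 0.71 y 0.03 z 25.20 F [ 0.3  0.3 -1.2] Tz 0.03 
19.5 cmd 3.0 act 3.16 y 0.03 z 25.15 F [ 0.3 -0.6 -1.5] Tz -0.04 
19.9 cmd 5.5 act 5.69 y 0.03 z 25.17 F [ 0.2 -0.5 -2. ] Tz -0.03 
20.3 cmd 8.0 act 8.18 y -0.02 z 25.15 F [-0.3  0.6 -2.1] Tz -0.04 
20.7 cmd 10.5 act 9.92 y 0.02 z 25.11 F [-2.8  0.   1.3] Tz -0.02 
21.1 cmd 13.0 act 10.16 y 0.01 z 25.10 F [-9.2  0.3  8.4] Tz -0.02 
21.5 cmd 15.5 act 10.33 y -0.03 z 25.09 F [-13.8  -0.7  14. ] Tz -0.06 
21.9 cmd 18.0 act 13.34 y -0.00 z 25.08 F [-11.9  -0.7  12.9] Tz 0.05 
22.3 cmd 20.5 act 17.83 y 0.01 z 25.11 F [-8.4 -0.4  7.5] Tz 0.01 
22.7 cmd 23.0 act 20.68 y 0.04 z 25.12 F [-7.   0.5  6.5] Tz -0.02 
23.1 cmd 25.5 act 23.17 y 0.03 z 25.09 F [-8.3  0.2  6.3] Tz 0.00 
23.5 cmd 28.0 act 25.70 y 0.04 z 25.12 F [-7.  -0.4  6.7] Tz -0.02 
23.9 cmd 30.5 act 28.20 y 0.03 z 25.11 F [-7.1  0.4  6.7] Tz 0.00 
24.3 cmd 33.0 act 30.69 y 0.03 z 25.10 F [-8.5  0.   6.8] Tz 0.05 
24.6 cmd 35.0 act 32.60 y 0.04 z 25.11 F [-7.5 -0.1  7.1] Tz 0.04 
-75 0.0
```

The shoe's bump was felt at about 10–17 mm, followed by steady drag of about 7.5 N. Now I feel for the stop in 1 mm steps, using force and lag.

Run:
```python
import plant as P
from h import *
x=-75.;z=25.15;L=[];n=0
while x<-33:
    x+=1
    hit=P.move_linear(W(x,0,z),quat(YAW),velocity=6,f_stop=6)
    s=P.sense(); f=FR(s["force"]); e=RD(s["eef_pos"]); lag=x-e[0]; L.append(lag)
    print("%.1f cmd %.1f act %.2f lag %.2f Fx %.1f Fy %.1f Fz %.1f"%(s["time"],x+110,e[0]+110,lag,f[0],f[1],f[2]),"HIT" if hit else "")
    b=np.median(L[-12:-3]) if len(L)>6 else 9
    n=n+1 if lag>b+.45 else 0
    if hit or n>=2 or lag>b+.9: break
```

```text
24.9 cmd 36.0 act 33.45 lag 2.55 Fx -7.5 Fy -0.7 Fz 6.9 
25.3 cmd 37.0 act 34.46 lag 2.54 Fx -7.5 Fy -0.2 Fz 6.9 
25.6 cmd 38.0 act 35.45 lag 2.55 Fx -7.5 Fy -0.2 Fz 6.3 
25.9 cmd 39.0 act 36.47 lag 2.53 Fx -7.5 Fy 0.0 Fz 7.3 
26.2 cmd 40.0 act 37.42 lag 2.58 Fx -8.5 Fy 0.2 Fz 6.9 
26.5 cmd 41.0 act 38.47 lag 2.53 Fx -7.1 Fy 0.2 Fz 7.2 
26.9 cmd 42.0 act 39.47 lag 2.53 Fx -7.6 Fy 0.5 Fz 7.2 
27.2 cmd 43.0 act 40.46 lag 2.54 Fx -8.6 Fy -0.3 Fz 6.9 
27.5 cmd 44.0 act 41.47 lag 2.53 Fx -9.2 Fy 0.3 Fz 7.4 
27.8 cmd 45.0 act 42.48 lag 2.52 Fx -7.9 Fy -0.4 Fz 7.1 
28.1 cmd 46.0 act 43.45 lag 2.55 Fx -7.6 Fy 0.1 Fz 6.9 
28.4 cmd 47.0 act 44.49 lag 2.51 Fx -7.9 Fy -1.0 Fz 7.3 
28.8 cmd 48.0 act 45.46 lag 2.54 Fx -8.3 Fy 0.3 Fz 7.7 
29.1 cmd 49.0 act 46.48 lag 2.52 Fx -8.4 Fy -0.1 Fz 6.8 
29.4 cmd 50.0 act 47.49 lag 2.51 Fx -7.2 Fy 0.3 Fz 6.4 
29.7 cmd 51.0 act 48.46 lag 2.54 Fx -7.4 Fy -0.0 Fz 7.1 
30.0 cmd 52.0 act 49.24 lag 2.76 Fx -8.6 Fy -1.5 Fz 7.5 
30.3 cmd 53.0 act 49.60 lag 3.40 Fx -10.2 Fy -0.2 Fz 9.0 
30.6 cmd 54.0 act 50.10 lag 3.90 Fx -11.4 Fy 0.1 Fz 10.6
```

Contact was clear at about 49.2, where the lag and force rise together. I press on in small steps to about 3 mm past contact.

Run:
```python
import plant as P
from h import *
x=-56.;z=25.15
while x<-49:
    x+=.6
    hit=P.move_linear(W(x,0,z),quat(YAW),velocity=4,f_stop=5)
    P.hold(.05)
    F=[]
    for _ in range(3): s=P.sense(); F.append(FR(s["force"])); P.hold(.03)
    f=np.mean(F,0); e=RD(s["eef_pos"]); 
    print("%.1f cmd %.1f act %.2f lag %.2f Fx %.1f Fz %.1f"%(s["time"],x+110,e[0]+110,x-e[0],f[0],f[2]),"HIT" if hit else "")
    if e[0]+110>=52.0 or -f[0]>15.5 or hit: break
```

```text
31.1 cmd 54.6 act 50.32 lag 4.28 Fx -12.1 Fz 10.3 
31.5 cmd 55.2 act 50.66 lag 4.54 Fx -12.2 Fz 12.0 
32.0 cmd 55.8 act 50.96 lag 4.84 Fx -13.3 Fz 12.3 
32.4 cmd 56.4 act 51.26 lag 5.14 Fx -13.9 Fz 12.7 
32.9 cmd 57.0 act 51.51 lag 5.49 Fx -14.4 Fz 13.7 
33.3 cmd 57.6 act 51.87 lag 5.73 Fx -15.3 Fz 14.1 
33.8 cmd 58.2 act 52.20 lag 6.00 Fx -16.0 Fz 14.8
```

Run:
```python
import plant as P
from h import *
x=-51.8;z=25.15
while x>-57:
    x-=.8
    P.move_linear(W(x,0,z),quat(YAW),velocity=4)
    F=[]
    for _ in range(3): s=P.sense(); F.append(FR(s["force"])); P.hold(.03)
    f=np.mean(F,0); e=RD(s["eef_pos"])
    print("%.1f cmd %.1f act %.2f z %.2f Fx %.1f Fz %.1f"%(s["time"],x+110,e[0]+110,e[2],f[0],f[2]))
    if f[0]>-5.5: break
```

```text
34.2 cmd 57.4 act 52.20 z 25.10 Fx -14.0 Fz 12.6
34.7 cmd 56.6 act 52.20 z 25.13 Fx -12.4 Fz 11.3
35.1 cmd 55.8 act 52.20 z 25.12 Fx -10.6 Fz 9.7
35.6 cmd 55.0 act 52.21 z 25.12 Fx -8.4 Fz 7.6
36.0 cmd 54.2 act 52.20 z 25.10 Fx -6.2 Fz 6.0
36.5 cmd 53.4 act 52.22 z 25.10 Fx -6.1 Fz 4.8
36.9 cmd 52.6 act 52.23 z 25.13 Fx -4.6 Fz 4.0
```

Run:
```python
import plant as P
from h import *
P.set_gripper(30); s=P.sense(); print(RD(s["eef_pos"])[0]+110,FR(s["force"]),s["finger_gap"],s["time"])
q=quat(YAW); e=RD(s["eef_pos"])
P.move_linear(W(e[0],e[1],60),q,velocity=40)
P.move_linear(W(-120,0,130),q,velocity=120)
P.move_linear(W(-130,-250,220),q,velocity=200)
s=P.sense(); print(s["eef_pos"],s["force"],s["time"])
p,d=P.grab_frame("top"); p2,_=P.grab_frame("side"); cv2.imwrite("pics/top4.png",p); cv2.imwrite("pics/side4.png",p2)
a=cv2.resize(p[190:340,190:320],(400,460),interpolation=cv2.INTER_CUBIC)
b=cv2.resize(p2[200:350,205:335],(400,460),interpolation=cv2.INTER_CUBIC)
cv2.imwrite("pics/crop4.png",np.hstack([a,b]))
```

```text
54.078301805040155 [ 0.17960384  0.14180691 -0.8300244 ] 30.268668285709186 37.225
[ 534.07469845 -108.77389842  219.54800713] [-0.289739   -0.50402126  0.78325882] 40.675
```

View pics/crop4.png

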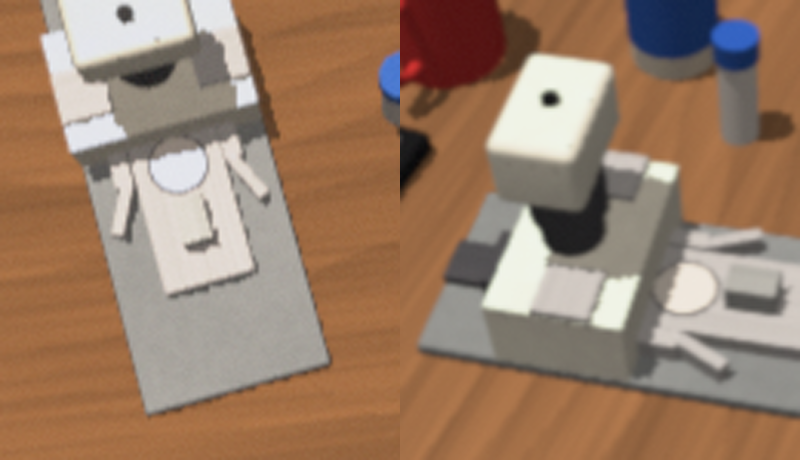

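The pictures show the plate straight between the guides. Its tail is at about (210,283) and the block stands free outside the bridge; the neighbours are undisturbed. I'll check the tail position once for spring-back.

Run:
```python
import plant as P
from h import *
np.set_printoptions(precision=2,suppress=True)
c=P.calibration("top"); g=cv2.cvtColor(cv2.imread("pics/top4.png"),cv2.COLOR_BGR2GRAY).astype(np.float32)
for y in(-20,-10,0,10,20):
    xs=np.arange(-115,-88,.25); uv=proj(c,[W(x,y,22) for x in xs]).astype(np.float32)
    v=cv2.remap(g,uv[:,0].copy(),uv[:,1].copy(),cv2.INTER_LINEAR).ravel()
    lo,hi=v.min(),v[-20:].mean(); i=np.where(v<(lo+hi)/2)[0][-1]; print(y,"tail x",xs[i],"nose",xs[i]+150)
```

```text
-20 tail x -99.0 nose 51.0
-10 tail x -99.25 nose 50.75
0 tail x -98.5 nose 51.5
10 tail x -99.25 nose 50.75
20 tail x -99.25 nose 50.75
```

```bash
python3 -c "
from plant import *
print(finish_job())"
```

```text
the job is handed in; nothing more can be done
None
```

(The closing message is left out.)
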